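# Nudge a fixture plate onto its locating pins

## Task

The aluminium fixture plate is lying crooked on top of the two brass locating pins of the dark fixture base. Using only the fingertips, push it back against the blue fence and nudge it sideways along the fence until both of its holes drop over the pins and it lies flat on the base. Do not grip or lift the plate, leave the loose tools and the steel weight where they are, and finish with the hand clear of the plate.

Things in the scene. Friction and masses are not known exactly. Their poses are not given: they have to be found in the camera images.
- fixture: Dark steel base fixed to the table, its flat top 15 mm above the origin, which is on the table. In its frame it spans x -100 to +72, y -125 to +125 mm. +x points away from the robot to a blue fence (220 mm long in y, 22 mm high above the top, its screw heads 2 mm more) whose plate-side face is at x = +58 mm; y runs left along the fence; z up.
- plate: Loose aluminium plate 110 (x) x 170 (y) x 8 mm, 0.3 to 0.5 kg; origin at the centre of its underside, x to the fence, y its length. Two black pads (6 mm high) on top. At first it leans on the pin tips, tilted about 5 deg with the edge nearest the robot down on the base, about 15 to 27 mm short of the fence, up to 20 mm left or right and turned up to 5 deg. It slides at 1 to 4 N.
- hole_left (a point): Centre of the left (+y) hole on the plate's underside: a through hole 14 mm in diameter at plate x = +18, y = +50 mm. Some 7 mm above the base's top while the plate rides on the pins; meets pin_left when seated, which it does when the plate's far edge is at the fence and it is central along it. Once a hole has caught its pin the plate stops hard against a further push.
- hole_right (a point): Centre of the right (-y) hole on the plate's underside, the same size, at plate x = +18, y = -50 mm; meets pin_right when seated.
- pin_left (a point): Foot of the left (+y) brass pin, on the base's top (15 mm above the table), at x = +20.5, y = +50 mm in the fixture's frame. The pin is 10 mm in diameter, 7 mm high, tapering over its last 2.5 mm.
- pin_right (a point): Foot of the right (-y) brass pin, the same, at y = -50 mm.
- cutters: Small red-handled side cutters, loose, 127 x 46 x 12 mm, lying near the front edge of the table. Origin under its middle. Leave alone.
- hexkey: Small black L-shaped hex key, loose, 77 x 34 x 4 mm, lying near the front edge. Origin under its middle. Leave alone.
- driver: Screwdriver with a black handle, loose, 136 x 19 x 18 mm, lying near the front edge on the right. Origin under its middle. Leave alone.
- weight: Square steel weight with a knob, loose, 40 x 40 x 49 mm, standing to the right. Origin under its middle. Leave alone.
Mind the look-alikes: they are no part of the job. Several things have the shape of the plate; the one meant has the colours described above.

How it is judged:
By the outcome, as a careful person would: the job done as asked, in the order asked, and still so for the second after the job is handed in, with the robot touching nothing.
It also fails if it takes over 72 s, if anything falls off the work surface, if the arm or the gripper's body presses on something with over 40 N, if the wrist force passes 120 N, or if a joint passes its speed limit or range.

## Robot

A 6-joint arm with a two-finger parallel gripper is mounted at the origin on a cart in front of the work surface, level with it; the furniture and walls round the work are solid. World frame = base frame: x ahead of the robot, y to its left, z up, the work surface at z = 0. Lengths are in m, angles in rad, forces in N, time in s.
With the tool pointing down it reaches from about 0.25 to 0.775 m from the base axis. Payload 4 kg.
Tool frame: the origin (TCP) lies at the very end of the fingers, on their centre line; the grasp point (between the pads) lies 19 mm behind it; z points along the fingers, x is the direction in which the jaws open and shut, and the axes are right-handed (so a half turn about z gives the same grasp; the last joint's range is limited). The gripper opens to 85 mm and grips with 20 to 120 N. Pads are 22 mm wide; open, the fingers measure 114 mm over their backs; the gripper's body (76 mm by 85 mm) begins 54 mm behind the grasp point. The pads swing forward as they close: fully open they stand 13 mm farther back than shut.
Start: joints at [1.189, 0.087, 1.371, -0, 1.684, -0.103], TCP at [0.151, 0.529, 0.231] pointing down, gripper open.
Joint ranges: [-3.1, 3.1], [-0.76, 2.03], [0.27, 2.55], [-1.08, 4.22], [0.17, 2.65], [-2.57, 2.57]. Speed limits (rad/s): [2.79, 2.79, 3.14, 3.14, 3.14, 3.14].

## Interface

Orientations are given as [roll, pitch, yaw] about the fixed x, y, z axes, in that order (R = Rz(yaw) Ry(pitch) Rx(roll)).
In Python, from bench import r, capture, finder gives the robot as it stands. The module is installed in compiled form; this text tells all that it offers.
- The arm moves only by the tool send_rows, never from a script. Its argument "rows" is a list that holds one entry, the list of rows, each a list of 7 numbers: the opening, from 0 (shut) to 1 (fully open), then the shift along the tool's x, y, z in mm, then the turn, a rotation vector about the tool's x, y, z in rad. In form: [[[gripper, x, y, z, rx, ry, rz], ...]]. A call has 1 to 20 rows; each row is the pose to reach, as a shift and turn from the pose measured when the call began, along the tool's axes at that moment; what a row does not reach only later rows make up. A row lasts 1/10 s, in which the tool goes at most 50 mm and 8.59 degrees, less where a joint would pass 70% of its speed; a pose out of reach is approached as far as the arm can. A call with a gripper value outside its range is refused whole. The fingers move at their own pace and stop on an object; "grip_force" is the grip in N (left out, the last holds). Time passes only in rows, so rows that repeat a pose let the fingers close. It gives the time, the measured TCP pose, the force and the opening at its end, in the units of the state.
- r.observe(): the state, without advancing time (a new reading comes with each control period).
- capture(name): name is "scene" or "top" or "wrist"; returns a dict with "img" (480x640x3 uint8, blue, green, red), "mtx" (3x3 intrinsics, pixels), "pose" (4x4, takes a point from camera to world coordinates); the wrist camera has in their place "T_tool_cam" (4x4, takes a point from camera to tool coordinates, whose origin is the TCP and whose axes are the tool frame's). Camera axes: x right, y down, z forward; pixel columns grow to the right and rows downward; lengths in m; the calibration is good to about 2 mm. The wrist camera is an equidistant fisheye: a pixel r from the principal point sees the ray r / f radians off the axis. A picture is of the moment at which its call begins: read the wrist's pose just before it. There is no depth.
- r.hand_in(): hands the job in, once; it reports no verdict.
Trained networks look in a picture, given as the dict that the camera call returned (one of the last four; its "shot" number tells which), for a name from the list of things; names that differ only in an ending like _2 or _b are one class to them, and where a whole thing is asked for, a point or a joint stands for the part that bears it (a point fixed in the world has none). Each returns a list of dicts, best first, with "confidence" (0 to 1); they miss things now and then, are a little off and sometimes report something else, mostly with a low value. They report only what shows in the picture. A call takes as long as a camera call. They do not tell look-alikes from the thing itself.
- finder.search_frame(picture, target): "position" ([x, y, z] in m, in the coordinates of the camera as it stood for that picture, good to about 4 mm: the middle of the surface that is visible of it).
- finder.silhouettes(picture, target): "pixels" (480x640 bool, what is visible of it).
The state is a dict: "clock": time; "q": joint angles; "joint_vel": joint speeds; "joint_torque": joint torques, N m; "tcp_pos": TCP position; "ee_rot": TCP orientation; "contact_force": force on the tool from outside, world axes, zero at the start; "torque": the same for the moment, N m; "width": finger opening in m.
Only numpy, scipy, OpenCV 4.12 (cv2) and the standard library are available. Lean on these libraries where they do the work, as an engineer would, in place of code of your own. Each camera call takes 0.05 s, during which the arm holds its last target. There are 200 camera calls.

## Working session

There is one attempt and no reset: what is moved stays moved. The work goes in short steps, Python scripts to look and compute and a tool call to move; the robot and the scene stay as the last step left them, time stands still between calls to the robot, and variables do not carry over. Pictures are saved under pics/ and viewed, about 8 in all and at most 12, crops included, and the job is handed in when it is done.

Besides the shell and the picture viewer there is one more tool, called after "Call:" by a JSON object that holds its "api" and its "payload", one argument or row to a line. send_rows: Moves the arm, as the interface text tells. Its arguments: {"type":"object","properties":{"rows":{"type":"array"},"grip_force":{"type":"number"}},"required":["rows"]}

```bash
mkdir -p pics; cat > h.py <<'E'
import numpy as np, cv2
from bench import r, capture, finder
from scipy.spatial.transform import Rotation as R
def ray_z(c,uv,z):
    uv=np.atleast_2d(uv).astype(float)
    d=np.c_[uv,np.ones(len(uv))]@np.linalg.inv(c["mtx"]).T@c["pose"][:3,:3].T
    o=c["pose"][:3,3]
    return o+d*((z-o[2])/d[:,2])[:,None]
def proj(c,p):
    p=np.atleast_2d(p); q=(p-c["pose"][:3,3])@c["pose"][:3,:3]
    q=q@c["mtx"].T; return q[:,:2]/q[:,2:]
E
python3 - <<'E'
from h import *
s=r.observe(); print({k:np.round(v,3).tolist() for k,v in s.items()})
for n in("top","scene"):
    c=capture(n); cv2.imwrite(f"pics/{n}0.png",c["img"]); print(n,np.round(c["pose"],3).tolist(),np.round(c["mtx"],1).tolist())
    for t in("plate","fixture","weight","hole_left"):
        for d in finder.search_frame(c,t): 
            p=c["pose"]@np.r_[d["position"],1]; print(n,t,d["confidence"],p[:3].round(3),proj(c,p[:3]).round())
E
```

```text
{'clock': 0.0, 'q': [1.189, 0.088, 1.372, -0.0, 1.684, -0.103], 'joint_vel': [0.0, -0.001, 0.0, 0.001, -0.002, 0.001], 'joint_torque': [-0.0, -35.187, -31.327, -0.0, 0.011, -0.0], 'tcp_pos': [0.151, 0.528, 0.23], 'ee_rot': [-3.141, 0.002, 1.292], 'contact_force': [0.715, -0.665, 0.065], 'torque': [0.017, 0.002, 0.05], 'width': 0.085}
top [[-0.038, -0.978, 0.206, 0.23], [-0.999, 0.038, -0.006, -0.118], [-0.002, -0.206, -0.979, 1.268], [0.0, 0.0, 0.0, 1.0]] [[611.2, 0.0, 315.7], [0.0, 611.2, 240.8], [0.0, 0.0, 1.0]]
top plate 0.75 [0.588 0.094 0.03 ] [[209. 199.]]
top plate 0.59 [ 0.554 -0.203  0.015] [[351. 211.]]
top fixture 0.89 [0.596 0.079 0.015] [[218. 197.]]
top weight 0.71 [ 0.423 -0.353  0.033] [[428. 268.]]
top hole_left 0.87 [ 0.554 -0.203  0.012] [[351. 212.]]
top hole_left 0.62 [0.589 0.089 0.029] [[212. 199.]]
scene [[0.599, -0.561, 0.571, -0.042], [-0.801, -0.432, 0.416, -0.504], [0.014, -0.706, -0.708, 0.704], [0.0, 0.0, 0.0, 1.0]] [[486.8, 0.0, 326.0], [0.0, 486.8, 234.3], [0.0, 0.0, 1.0]]
scene plate 0.71 [0.583 0.085 0.03 ] [[278. 176.]]
scene plate 0.66 [ 0.546 -0.208  0.015] [[380. 249.]]
scene fixture 0.63 [0.576 0.038 0.016] [[293. 191.]]
scene weight 0.85 [ 0.412 -0.355  0.034] [[414. 329.]]
scene hole_left 0.7 [ 0.548 -0.205  0.015] [[380. 248.]]
scene hole_left 0.62 [0.582 0.083 0.027] [[278. 178.]]
```

```bash
python3 - <<'E'
import cv2
a=cv2.imread("pics/top0.png")[110:310,100:300]; cv2.imwrite("pics/topc.png",cv2.resize(a,(600,600),interpolation=cv2.INTER_CUBIC))
E
```

```text
(no output)
```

View pics/topc.png

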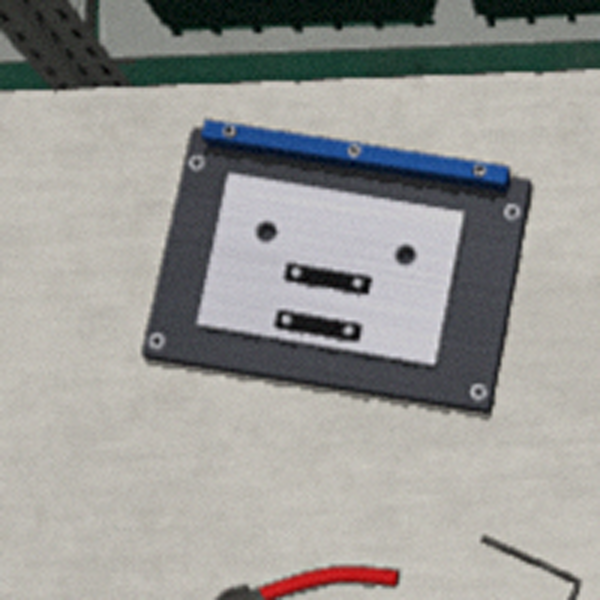

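View pics/scene0.png

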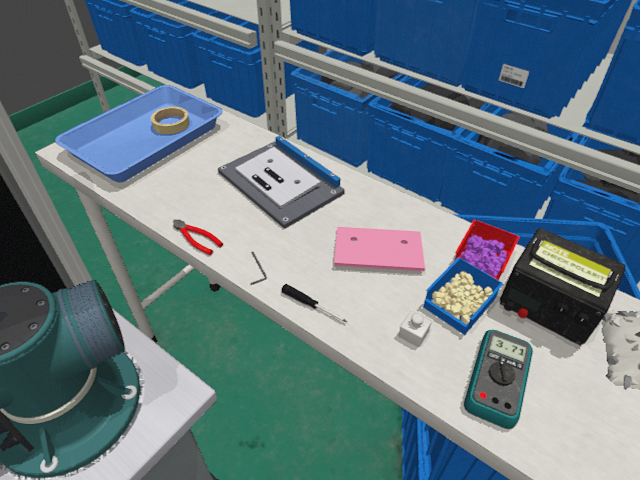

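The top crop (3x, offset 100,110) shows the silver plate with its corners at (226,173), (464,211), (436,364) and (198,325). The base corners are at (192,130), (531,180), (490,408) and (146,355). The scene view shows the pink look-alike on the right. The tools lie between the robot and the fixture, well short of it.

```bash
cat >> h.py <<'E'
def fit2(model,w):
    m=np.array(model,float);mc=m.mean(0);wc=w.mean(0)
    H=(m-mc).T@(w-wc); a=np.arctan2(H[0,1]-H[1,0],H[0,0]+H[1,1])
    Q=np.array([[np.cos(a),-np.sin(a)],[np.sin(a),np.cos(a)]]); t=wc-Q@mc
    return t,a,np.linalg.norm((m@Q.T+t)-w,axis=1)
E
python3 - <<'E'
from h import *
c=capture("top")
f=lambda l: np.array(l)/3+[100-.33,110-.33]
b=ray_z(c,f([(192,130),(531,180),(490,408),(146,355)]),.015)[:,:2]
t,a,e=fit2([(.072,.125),(.072,-.125),(-.1,-.125),(-.1,.125)],b); print("fix",t,np.degrees(a),e)
fl=f([(226,173),(464,211)]); nr=f([(436,364),(198,325)])
p=np.r_[ray_z(c,fl,.0326),ray_z(c,nr,.023)][:,:2]
tp,ap,ep=fit2([(.055,.085),(.055,-.085),(-.055,-.085),(-.055,.085)],p); print("plate",tp,np.degrees(ap),ep)
Q=np.array([[np.cos(a),-np.sin(a)],[np.sin(a),np.cos(a)]])
print("rel",(tp-t)@Q*1000,np.degrees(ap-a)); print(((p-t)@Q*1000).round(1))
h=ray_z(c,f([(266,232),(405,255)]),.029)[:,:2]; print("holes rel",(h-t)@Q*1000)
E
```

```text
fix [0.60726436 0.08628437] -10.960108904896812 [0.00194244 0.00236336 0.0025941  0.00347223]
plate [0.58920368 0.0929371 ] -11.58275650112525 [8.19564540e-04 4.63249580e-04 2.81033184e-05 5.75624014e-04]
rel [-18.99609877   3.09758688] -0.6226475962284379
[[ 36.8  88.3]
 [ 34.8 -82.8]
 [-74.9 -81.3]
 [-72.7  88.3]]
holes rel [[ -0.52933199  52.83511499]
 [ -2.20676549 -46.92581222]]
```

```bash
cat >> h.py <<'E'
FT=np.array([.6073,.0863]);FA=np.radians(-10.96)
def FQ(): return np.array([[np.cos(FA),-np.sin(FA)],[np.sin(FA),np.cos(FA)]])
def move(fx,fy,z,yaw):
    """shift (mm) and rotvec in tool axes, to fixture-frame point (mm), z mm, yaw rad rel. fixture"""
    s=r.observe(); R0=R.from_euler("xyz",s["ee_rot"])
    w=np.r_[FT+FQ()@np.array([fx,fy])/1000,z/1000]
    R1=R.from_euler("xyz",[np.pi,0,yaw+FA])
    print("shift",(R0.inv().apply(w-s["tcp_pos"])*1000).round(1),"rot",(R0.inv()*R1).as_rotvec().round(4),"world",w.round(3))
E
python3 - <<'E'
from h import *
move(-100,3,110,np.pi/2)
E
```

```text
shift [-305.7  460.2  121.3] rot [ 0.     -0.0001 -0.0875] world [0.51  0.108 0.11 ]
```

Call:
{"api": "send_rows", "payload": {
  "rows": [
    [[1,-30,45,0,0,0,-0.02],[1,-60,90,0,0,0,-0.04],[1,-90,135,0,0,0,-0.06],[1,-120,180,0,0,0,-0.0875],[1,-150,225,0,0,0,-0.0875],[1,-180,270,0,0,0,-0.0875],[1,-210,315,20,0,0,-0.0875],[1,-240,360,50,0,0,-0.0875],[1,-270,405,80,0,0,-0.0875],[1,-290,440,105,0,0,-0.0875],[1,-306,460,121,0,0,-0.0875],[1,-306,460,121,0,0,-0.0875],[1,-306,460,121,0,0,-0.0875]]
  ]
}}

```text
clock: 1.85
tcp_pos: [0.5093, 0.1049, 0.107]
ee_rot: [-3.137, 0.003, 1.375]
contact_force: [-1.0, 0.1, 0.7]
width: 0.0854
```

```bash
python3 - <<'E'
from h import *
s=r.observe(); print(s["clock"],s["tcp_pos"],s["ee_rot"])
c=capture("wrist"); cv2.imwrite("pics/w1.png",c["img"]); print(c["T_tool_cam"].round(4).tolist(),c["mtx"].tolist())
move(-100,3,25,np.pi/2)
E
```

```text
1.85 [0.50927147 0.10492839 0.10703662] [-3.13663198e+00  2.55876225e-03  1.37482434e+00]
[[1.0, 0.0004, -0.0005, 0.0001], [-0.0002, 0.9647, 0.2633, -0.0654], [0.0006, -0.2633, 0.9647, -0.1427], [0.0, 0.0, 0.0, 1.0]] [[371.64829954431775, 0.0, 315.31663468714123], [0.0, 371.64829954431775, 240.41685704063164], [0.0, 0.0, 1.0]]
shift [ 1.7  0.6 83.7] rot [-0.0035  0.0007 -0.0031] world [0.51  0.108 0.025]
```

View pics/w1.png

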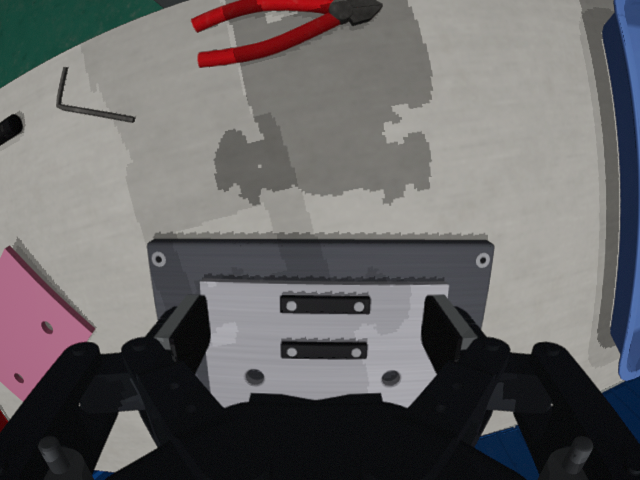

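The wrist view shows the base's near edge at row 241 (columns 150–493) and the plate's near edge at row 283 (columns 200–448). The holes are at (255,377) and (391,377), with the fingers either side.

```bash
cat >> h.py <<'E'
def wray(c,s,uv,z):
    uv=np.atleast_2d(uv).astype(float); K=c["mtx"]
    d=(uv-K[:2,2])/K[0,0]; th=np.linalg.norm(d,axis=1)
    v=np.c_[d/th[:,None]*np.sin(th)[:,None],np.cos(th)]
    R0=R.from_euler("xyz",s["ee_rot"]); T=c["T_tool_cam"]
    v=R0.apply(v@T[:3,:3].T); o=s["tcp_pos"]+R0.apply(T[:3,3])
    z=np.broadcast_to(z,len(v))
    return o+v*((z-o[2])/v[:,2])[:,None]
def tofix(p): return (p[:,:2]-FT)@FQ()*1000
E
python3 - <<'E'
from h import *
s=r.observe();c=capture("wrist")
for n,uv,z in(("base",[(494,242),(149,242)],.015),("screws",[(483,260),(158,259)],.016),("plate near",[(448,285),(201,282)],.023),("holes",[(391,377),(255,377)],.031)):
    print(n,tofix(wray(c,s,uv,z)).round(1).tolist())
E
```

```text
base [[-100.0, 129.2], [-100.6, -116.6]]
screws [[-86.9, 121.4], [-88.4, -110.5]]
plate near [[-71.4, 93.0], [-74.4, -76.8]]
holes [[-2.3, 56.3], [-3.2, -42.8]]
```

```bash
cat >> h.py <<'E'
FT=FT+FQ()@np.array([0,.0057])
E
python3 - <<'E'
from h import *
move(-97,2,20,np.pi/2)
E
```

```text
shift [ 5.2  3.5 90. ] rot [-0.0015 -0.0004 -0.0014] world [0.514 0.112 0.02 ]
```

Call:
{"api": "send_rows", "payload": {
  "rows": [
    [[1,5,3.5,30,0,0,0],[1,5,3.5,65,0,0,0],[1,5,3.5,80,0,0,0],[1,5,3.5,84,0,0,0],[1,5,3.5,87,0,0,0],[1,5,3.5,90,0,0,0],[1,5,3.5,91,0,0,0],[1,5,3.5,92,0,0,0],[1,5,3.5,92,0,0,0]]
  ]
}}

```text
clock: 2.85
tcp_pos: [0.5138, 0.1121, 0.0185]
ee_rot: [-3.141, -0.001, 1.378]
contact_force: [-0.9, -0.8, 0.3]
width: 0.0853
```

Call:
{"api": "send_rows", "payload": {
  "rows": [
    [[1,0,0,1,0,0,0],[1,0,0,2,0,0,0],[1,0,0,3,0,0,0],[1,0,0,4,0,0,0],[1,0,0,5,0,0,0],[1,0,0,5,0,0,0]]
  ]
}}

```text
clock: 3.45
tcp_pos: [0.5136, 0.1121, 0.0132]
ee_rot: [-3.141, -0.0, 1.378]
contact_force: [-0.8, -0.5, -0.0]
width: 0.0852
```

```bash
python3 - <<'E'
from h import *
c=capture("wrist"); cv2.imwrite("pics/w2.png",c["img"]); print(r.observe()["contact_force"])
E
```

```text
[-0.33013761 -0.71567167  0.06154975]
```

View pics/w2.png

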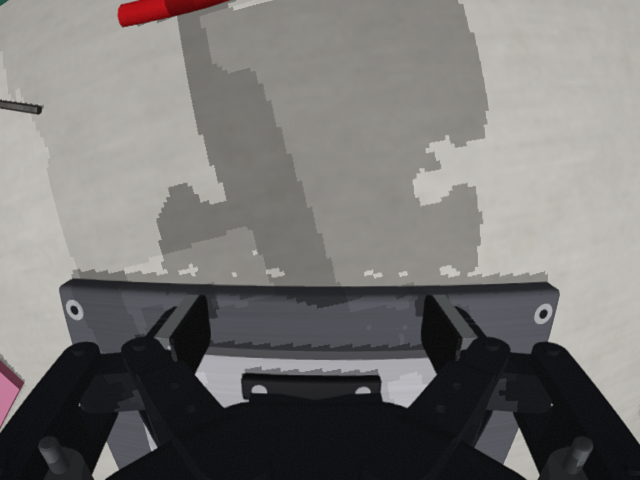

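The view shows the fingertips still over the base strip in front of the plate's near edge (row ~355). There is no force with the TCP below the base top, so the open tips sit about 13 mm higher. I'll keep lowering.

Call:
{"api": "send_rows", "payload": {
  "rows": [
    [[1,0,0,2,0,0,0],[1,0,0,4,0,0,0],[1,0,0,6,0,0,0],[1,0,0,8,0,0,0],[1,0,0,8.5,0,0,0],[1,0,0,8.5,0,0,0]]
  ]
}}

```text
clock: 4.1
tcp_pos: [0.5136, 0.1121, 0.0047]
ee_rot: [-3.14, -0.0, 1.378]
contact_force: [-0.1, -0.4, -0.8]
width: 0.0852
```

Call:
{"api": "send_rows", "payload": {
  "rows": [
    [[1,0,4,0,0,0,0],[1,0,8,0,0,0,0],[1,0,11,0,0,0,0],[1,0,13,0,0,0,0],[1,0,15,0,0,0,0],[1,0,17,0,0,0,0],[1,0,19,0,0,0,0],[1,0,21,0,0,0,0],[1,0,23,0,0,0,0],[1,0,23,0,0,0,0]]
  ]
}}

```text
clock: 5.1
tcp_pos: [0.5367, 0.1076, 0.0045]
ee_rot: [-3.141, -0.001, 1.378]
contact_force: [-0.7, 0.5, 0.1]
width: 0.0855
```

Call:
{"api": "send_rows", "payload": {
  "rows": [
    [[1,0,2,0,0,0,0],[1,0,4,0,0,0,0],[1,0,6,0,0,0,0]]
  ]
}}

```text
clock: 5.4
tcp_pos: [0.5434, 0.1063, 0.0046]
ee_rot: [3.14, -0.001, 1.378]
contact_force: [0.6, -0.5, 0.4]
width: 0.0856
```

```bash
python3 - <<'E'
from h import *
s=r.observe(); print(s["tcp_pos"],s["contact_force"],((s["tcp_pos"][:2]-FT)@FQ()*1000).round(1))
c=capture("wrist"); t=capture("top")
a=cv2.resize(t["img"][130:260,140:290],(600,520),interpolation=cv2.INTER_CUBIC)
cv2.imwrite("pics/t3.png",a); cv2.imwrite("pics/w3.png",c["img"])
E
```

```text
[0.54335521 0.106308   0.00459644] [ 0.5858274  -0.47145821  0.41681596] [-66.6   1.8]
```

View pics/w3.png

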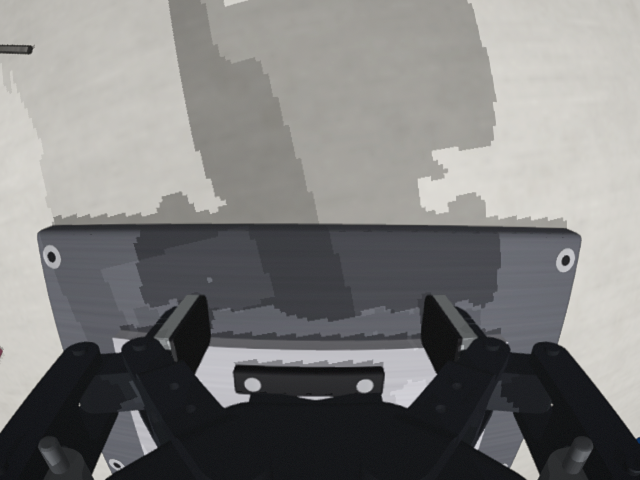

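The plate's near edge is at about row 345 between the fingers, and the base's near edge is at row 227. I'll compute both.

```bash
python3 - <<'E'
from h import *
s=r.observe();c=capture("wrist")
print(tofix(wray(c,s,[(495,342),(117,340)],.023)).round(1).tolist(),tofix(wray(c,s,[(230,336),(320,337),(400,338)],.015)).round(1).tolist())
print("base",tofix(wray(c,s,[(310,226),(581,235),(39,230)],.015)).round(1).tolist(),"screws",tofix(wray(c,s,[(566,260),(52,257)],.016)).round(1).tolist())
# column profile for edges
g=cv2.cvtColor(c["img"],cv2.COLOR_BGR2GRAY); print(g[318:366:2,225],g[318:366:2,400])
E
```

```text
[[-52.7, 78.0], [-53.0, -83.7]] [[-54.1, -33.6], [-54.3, 3.8], [-53.0, 37.2]]
base [[-100.7, 0.0], [-97.5, 120.6], [-100.3, -123.1]] screws [[-86.3, 113.0], [-87.9, -116.7]]
[ 97  96  98  99  99 100  99  99  83  65  99  99  99  97 110 192 193 195
 196 195 194 194 195 194] [ 99 101 101 101 100  99 101 102  99  67  65  98  98  97  97 111 194 191
 193 192 194 192 192 194]
```

View pics/t3.png

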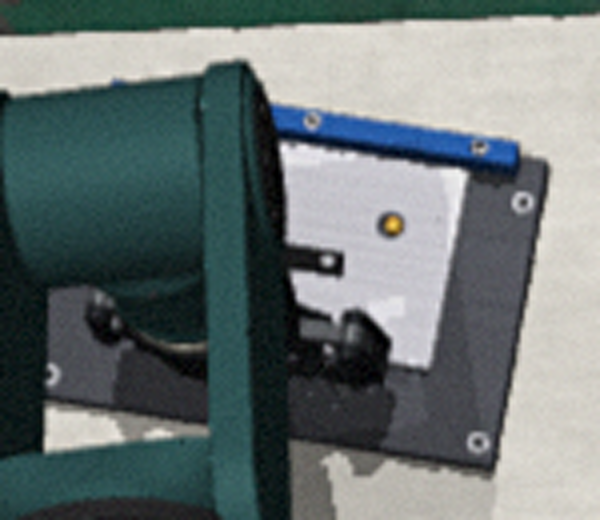

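In the top crop the plate is nearly at the fence and the brass pin shows inside the right hole at (391,224). I'll keep pushing gently until it firms up.

Call:
{"api": "send_rows", "payload": {
  "rows": [
    [[1,0,1,0,0,0,0],[1,0,2,0,0,0,0],[1,0,3,0,0,0,0],[1,0,3,0,0,0,0]]
  ]
}}

```text
clock: 5.95
tcp_pos: [0.5458, 0.1057, 0.0047]
ee_rot: [-3.141, -0.0, 1.378]
contact_force: [-5.1, -0.4, 3.1]
width: 0.0854
```

Call:
{"api": "send_rows", "payload": {
  "rows": [
    [[1,0,1,0,0,0,0],[1,0,1.5,0,0,0,0],[1,0,1.5,0,0,0,0]]
  ]
}}

```text
clock: 6.25
tcp_pos: [0.5458, 0.1057, 0.0047]
ee_rot: [-3.138, -0.0, 1.378]
contact_force: [-6.3, 1.7, 4.7]
width: 0.085
```

```bash
python3 - <<'E'
from h import *
s=r.observe(); print(s["contact_force"],s["torque"],((s["tcp_pos"][:2]-FT)@FQ()*1000).round(1))
E
```

```text
[-6.33328459  1.68758113  4.66695684] [-0.02520839  1.07747892 -0.21502838] [-64.1   1.7]
```

Firm stop. I'll back off, go up, and move aside toward the robot so the top camera can see.

Call:
{"api": "send_rows", "payload": {
  "rows": [
    [[1,0,-5,0,0,0,0],[1,0,-15,0,0,0,0],[1,0,-25,-10,0,0,0],[1,0,-25,-50,0,0,0],[1,0,-25,-95,0,0,0],[1,0,-60,-110,0,0,0],[1,0,-105,-115,0,0,0],[1,0,-150,-115,0,0,0],[1,0,-150,-115,0,0,0],[1,0,-150,-115,0,0,0]]
  ]
}}

```text
clock: 7.25
tcp_pos: [0.3986, 0.1346, 0.1205]
ee_rot: [-3.141, -0.001, 1.379]
contact_force: [0.9, 0.6, 0.1]
width: 0.0857
```

```bash
python3 - <<'E'
from h import *
s=r.observe(); print(s["tcp_pos"],s["ee_rot"])
c=capture("wrist"); t=capture("top")
a=cv2.resize(t["img"][140:250,140:290],(800,587),interpolation=cv2.INTER_CUBIC)
b=c["img"][240:,80:560]
cv2.imwrite("pics/t4.png",a); cv2.imwrite("pics/w4.png",c["img"])
E
```

```text
[0.39863896 0.13464314 0.12048386] [-3.14070652e+00 -8.10592778e-04  1.37895327e+00]
```

View pics/t4.png

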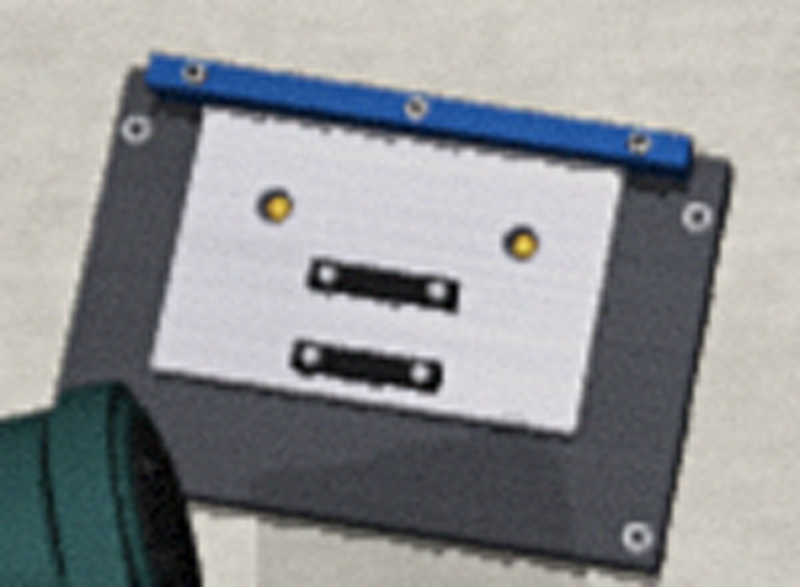

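Both brass pins show in the holes but sit to the right of centre: left hole (275,206) with pin (280,208), right hole (520,243) with pin (523,244). The plate is at the fence and needs a small nudge to the right. I'll measure it.

```bash
python3 - <<'E'
from h import *
c=capture("top")
f=lambda l: (np.array(l)+.5)*[150/800,110/587]-.5+[140,140]
sc=ray_z(c,f([(136,128),(697,215),(637,536)]),.016)[:,:2]
F0=np.array([.6073,.0863]); g=lambda p:(p[:,:2]-F0)@FQ()*1000
print("screws",g(sc).round(1).tolist())
for zf in(.023,.0326):
    print("plate",g(np.r_[ray_z(c,f([(203,108),(623,170)]),zf),ray_z(c,f([(575,434),(150,370)]),.023)]).round(1).tolist())
print("pins@.022",g(ray_z(c,f([(280,208),(523,244)]),.022)).round(1).tolist())
print("holes .023/.030",g(ray_z(c,f([(275,206),(520,243)]),.023)).round(1).tolist(),g(ray_z(c,f([(275,206),(520,243)]),.030)).round(1).tolist())
s=r.observe();print(s["tcp_pos"]); move(0,125,90,np.pi/2); move(0,125,18,np.pi/2)
E
```

```text
screws [[46.8, 115.9], [45.1, -114.0], [-88.1, -112.7]]
plate [[57.1, 88.8], [57.0, -82.5], [-52.8, -82.5], [-52.8, 88.0]]
plate [[54.1, 86.0], [54.0, -83.9], [-52.8, -82.5], [-52.8, 88.0]]
pins@.022 [[20.9, 50.4], [20.9, -48.2]]
holes .023/.030 [[21.1, 52.3], [20.8, -47.2]] [[19.1, 50.4], [18.9, -48.4]]
[0.40033079 0.13433029 0.12065872]
shift [123.4 212.1  30.3] rot [-0.0019 -0.0006 -0.0023] world [0.632 0.215 0.09 ]
shift [123.3 212.2 102.3] rot [-0.0019 -0.0006 -0.0023] world [0.632 0.215 0.018]
```

Call:
{"api": "send_rows", "payload": {
  "rows": [
    [[0,40,40,0,0,0,0],[0,75,75,0,0,0,0],[0,105,115,0,0,0,0],[0,123,155,10,0,0,0],[0,123,190,30,0,0,0],[0,123,212,60,0,0,0],[0,123,212,80,0,0,0],[0,123,212,92,0,0,0],[0,123,212,98,0,0,0],[0,123,212,101,0,0,0],[0,123,212,101.5,0,0,0],[0,123,212,101.5,0,0,0]]
  ]
}}

```text
clock: 8.6
tcp_pos: [0.6325, 0.2147, 0.0205]
ee_rot: [3.141, -0.002, 1.378]
contact_force: [-0.2, -0.0, -0.7]
width: 0.0002
```

```bash
python3 - <<'E'
from h import *
s=r.observe(); print(s["contact_force"],((s["tcp_pos"][:2]-FT)@FQ()*1000).round(1))
c=capture("wrist"); cv2.imwrite("pics/w5.png",c["img"])
E
```

```text
[-0.16167339 -0.00585054 -0.69489603] [  0.3 125.2]
```

View pics/w5.png

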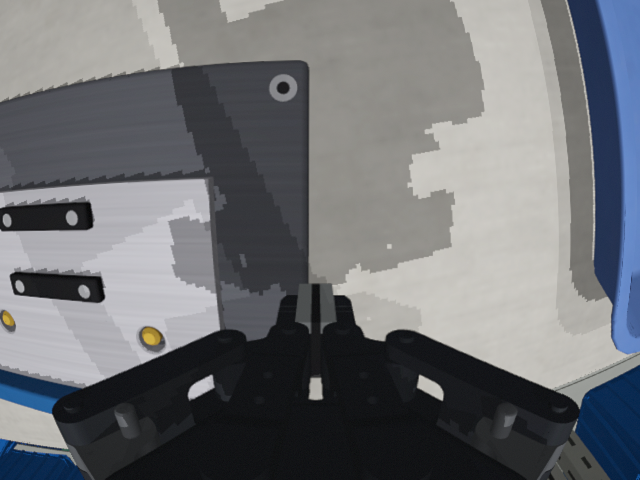

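The wrist view shows the left pin (151,336) inside its hole, the plate's left edge at column ~215, and the shut fingertips beside it over the base. I'll nudge right.

Call:
{"api": "send_rows", "payload": {
  "rows": [
    [[0,-4,0,1,0,0,0],[0,-9,0,1,0,0,0],[0,-13,0,1,0,0,0],[0,-16,0,1,0,0,0],[0,-18,0,1,0,0,0],[0,-19,0,1,0,0,0],[0,-20,0,1,0,0,0],[0,-20,0,1,0,0,0]]
  ]
}}

```text
clock: 9.45
tcp_pos: [0.6287, 0.195, 0.0194]
ee_rot: [3.141, -0.002, 1.378]
contact_force: [0.1, -0.6, -0.8]
width: -0.0001
```

Call:
{"api": "send_rows", "payload": {
  "rows": [
    [[0,-1,0,1,0,0,0],[0,-2,0,1.5,0,0,0],[0,-3,0,1.5,0,0,0],[0,-4,0,1.5,0,0,0]]
  ]
}}

```text
clock: 9.85
tcp_pos: [0.6278, 0.1911, 0.0179]
ee_rot: [3.141, -0.002, 1.378]
contact_force: [0.3, -0.2, 0.3]
width: -0.0003
```

Call:
{"api": "send_rows", "payload": {
  "rows": [
    [[0,-1,0,0,0,0,0],[0,-2,0,0,0,0,0],[0,-3,0,0,0,0,0]]
  ]
}}

```text
clock: 10.15
tcp_pos: [0.6273, 0.188, 0.0179]
ee_rot: [3.141, -0.002, 1.378]
contact_force: [0.5, -0.3, 0.5]
width: -0.0001
```

```bash
python3 - <<'E'
from h import *
c=capture("wrist"); cv2.imwrite("pics/w6.png",cv2.resize(c["img"][140:400,0:340],(785,600)))
E
```

```text
(no output)
```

View pics/w6.png

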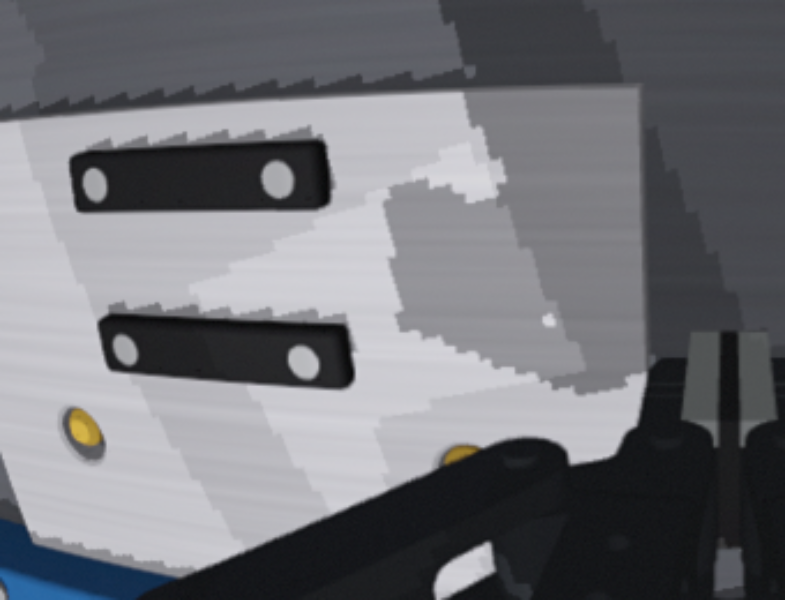

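The tips are still some millimetres from the plate's left edge (edge at crop column 648, finger at 682). I'll continue.

Call:
{"api": "send_rows", "payload": {
  "rows": [
    [[0,-1,0,0,0,0,0],[0,-2,0,0,0,0,0],[0,-3,0,0,0,0,0],[0,-4,0,0,0,0,0]]
  ]
}}

```text
clock: 10.6
tcp_pos: [0.6265, 0.1839, 0.0179]
ee_rot: [3.141, -0.001, 1.377]
contact_force: [0.6, -0.1, 0.2]
width: -0.0001
```

Call:
{"api": "send_rows", "payload": {
  "rows": [
    [[0,-1,0,0,0,0,0],[0,-2,0,0,0,0,0],[0,-2,0,0,0,0,0]]
  ]
}}

```text
clock: 10.9
tcp_pos: [0.6261, 0.1817, 0.0179]
ee_rot: [3.141, -0.001, 1.377]
contact_force: [0.2, -0.4, 0.1]
width: 0.0002
```

Call:
{"api": "send_rows", "payload": {
  "rows": [
    [[0,-1,0,0,0,0,0],[0,-2,0,0,0,0,0],[0,-2,0,0,0,0,0]]
  ]
}}

```text
clock: 11.2
tcp_pos: [0.6257, 0.1801, 0.0179]
ee_rot: [3.141, -0.002, 1.377]
contact_force: [1.1, 1.1, 0.5]
width: -0.0001
```

```bash
python3 - <<'E'
from h import *
s=r.observe(); print(s["contact_force"],((s["tcp_pos"][:2]-FT)@FQ()*1000).round(1))
c=capture("wrist"); cv2.imwrite("pics/w7.png",cv2.resize(c["img"][140:400,0:340],(785,600)))
E
```

```text
[1.11053092 1.0866563  0.48792594] [ 0.3 89.9]
```

View pics/w7.png

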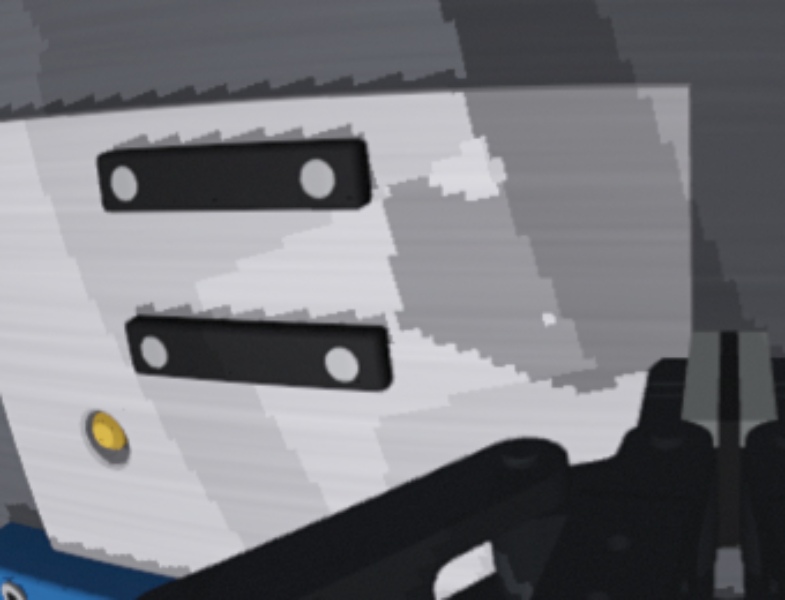

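Contact is beginning: the plate's left edge (column 690) meets the finger. I'll nudge gently from here.

Call:
{"api": "send_rows", "payload": {
  "rows": [
    [[0,-1,0,0,0,0,0],[0,-1.5,0,0,0,0,0],[0,-1.5,0,0,0,0,0]]
  ]
}}

```text
clock: 11.55
tcp_pos: [0.6254, 0.1788, 0.0179]
ee_rot: [3.141, -0.002, 1.377]
contact_force: [0.6, 2.6, -0.7]
width: 0.0003
```

Call:
{"api": "send_rows", "payload": {
  "rows": [
    [[0,-1,0,0,0,0,0],[0,-1.5,0,0,0,0,0],[0,-1.5,0,0,0,0,0]]
  ]
}}

```text
clock: 11.85
tcp_pos: [0.6251, 0.1773, 0.0179]
ee_rot: [3.141, -0.002, 1.377]
contact_force: [0.1, 2.1, -0.7]
width: 0.0002
```

Call:
{"api": "send_rows", "payload": {
  "rows": [
    [[0,-0.7,0,0,0,0,0],[0,-1,0,0,0,0,0],[0,-1,0,0,0,0,0]]
  ]
}}

```text
clock: 12.15
tcp_pos: [0.6249, 0.1764, 0.0179]
ee_rot: [3.141, -0.003, 1.377]
contact_force: [0.2, 3.4, -0.0]
width: -0.0002
```

```bash
python3 - <<'E'
from h import *
s=r.observe(); print(s["contact_force"],((s["tcp_pos"][:2]-FT)@FQ()*1000).round(1))
c=capture("wrist"); cv2.imwrite("pics/w8.png",cv2.resize(c["img"][140:400,0:340],(785,600)))
E
```

```text
[ 0.15105448  3.43195512 -0.03097981] [ 0.1 86.1]
```

View pics/w8.png

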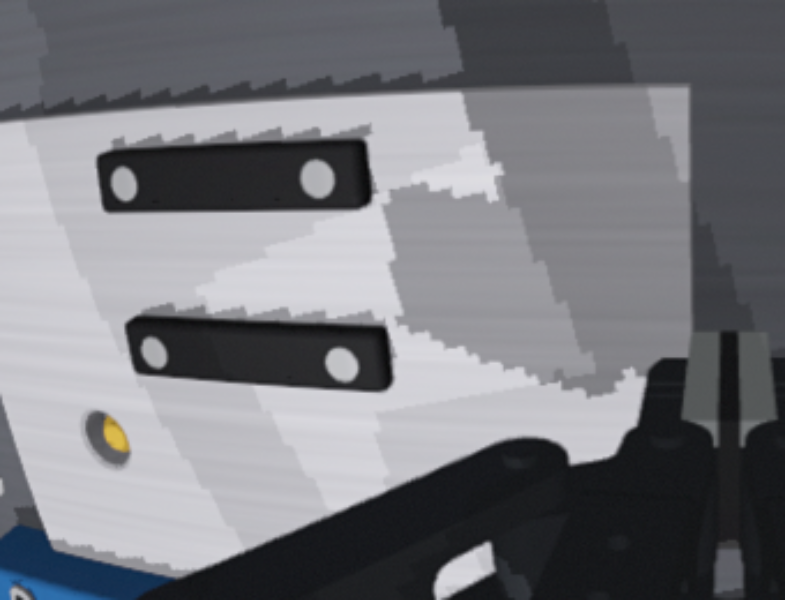

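The plate slid right about 3 mm under 2–3 N. The pin now sits toward the left side of the right hole in this oblique view, at (115,434). I'll retreat and check flatness from the top.

Call:
{"api": "send_rows", "payload": {
  "rows": [
    [[0,5,0,0,0,0,0],[0,20,0,0,0,0,0],[0,25,0,-30,0,0,0],[0,25,0,-70,0,0,0],[0,20,-40,-100,0,0,0],[0,-10,-85,-110,0,0,0],[0,-50,-125,-110,0,0,0],[0,-85,-165,-110,0,0,0],[0,-90,-210,-110,0,0,0],[0,-90,-230,-110,0,0,0],[0,-90,-230,-110,0,0,0],[0,-90,-230,-110,0,0,0]]
  ]
}}

```text
clock: 13.4
tcp_pos: [0.3822, 0.1324, 0.1283]
ee_rot: [3.139, -0.003, 1.378]
contact_force: [0.7, 0.2, 0.4]
width: 0.0
```

```bash
python3 - <<'E'
from h import *
s=r.observe(); print(s["tcp_pos"])
c=capture("wrist"); t=capture("top")
a=cv2.resize(t["img"][140:250,140:290],(800,587),interpolation=cv2.INTER_CUBIC)
cv2.imwrite("pics/t9.png",a); cv2.imwrite("pics/w9.png",c["img"])
E
```

```text
[0.38217533 0.13241106 0.128283  ]
```

View pics/t9.png

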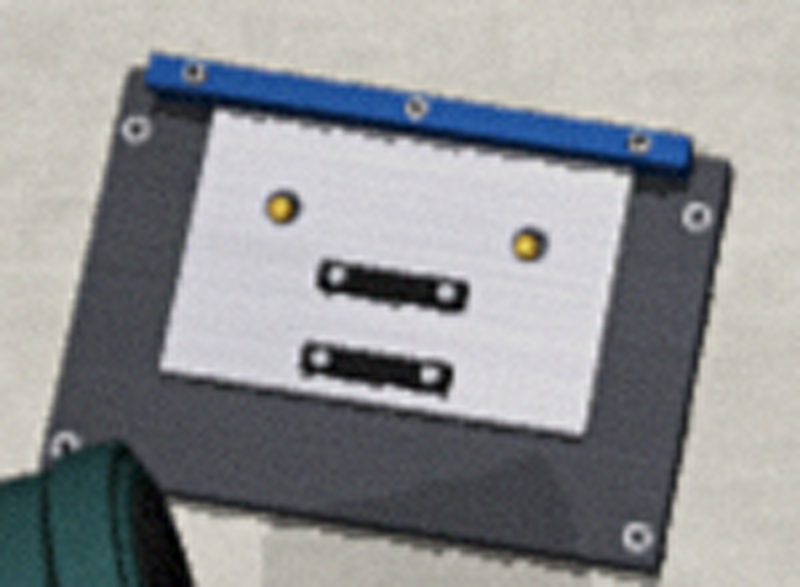

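Both pins now sit near the centre of their holes: left pin and hole at (282,207), right pin (526,244) in hole (529,244). The plate corners are at (213,110), (633,173), (584,436) and (160,372). Next is a numeric flatness test.

```bash
python3 - <<'E'
from h import *
from scipy.optimize import least_squares
c=capture("top")
K=np.array([150/800,110/587]); off=np.array([140,140])
F0=np.array([.6073,.0863])
M=np.array([(.055,.085),(.055,-.085),(-.055,-.085),(-.055,.085)])
def cornersfrom(img):
    g=cv2.cvtColor(img,cv2.COLOR_BGR2GRAY); hsv=cv2.cvtColor(img,cv2.COLOR_BGR2HSV)
    return g,hsv
def silh(c,img):
    ms=finder.silhouettes(c,"plate")
    return ms
def test(px,tag):
    for name,h in(("flat",0.),("tilt5",np.radians(5))):
        def res(v):
            x,y,a=v; m=np.c_[M,np.zeros(4)]; 
            P=R.from_euler("zy",[a,-h]).apply(m+[.055,0,.008])  # about near lower edge
            P=P+[x,y,.015]
            return (proj(c,P)-px).ravel()
        o=least_squares(res,[.54,.1,FA]); p=np.array([o.x[0],o.x[1]]);
        ctr=p+.055*np.array([np.cos(o.x[2]),np.sin(o.x[2])])
        print(tag,name,"rms px",np.sqrt(np.mean(o.fun**2)).round(3),"ctr fix0",((ctr-F0)@FQ()*1000).round(1),"rel deg",np.degrees(o.x[2]-FA).round(2))
f=lambda l:(np.array(l)+.5)*K-.5+off
test(f([(213,110),(633,173),(584,436),(160,372)]),"now")
test(f([(203,108),(623,170),(575,434),(150,370)]),"before nudge")
test((np.array([(226,173),(464,211),(436,364),(198,325)])+.5)/3-.5+[100,110],"start")
# sub-pixel corners from images by line fits on brightness edge
def auto(img,init):
    g=cv2.GaussianBlur(cv2.cvtColor(img,cv2.COLOR_BGR2GRAY),(3,3),0)
    q=cv2.cornerSubPix(g,init.astype(np.float32).reshape(-1,1,2),(4,4),(-1,-1),(3,30,.01)).reshape(-1,2); return q
q=auto(c["img"],f([(213,110),(633,173),(584,436),(160,372)])); print((q-f([(213,110),(633,173),(584,436),(160,372)])).round(2).tolist()); test(q,"now auto")
q=auto(cv2.imread("pics/top0.png"),(np.array([(226,173),(464,211),(436,364),(198,325)])+.5)/3-.5+[100,110]); test(q,"start auto")
for t in("hole_left","hole_right"):
    for d in finder.search_frame(c,t): print(t,d["confidence"],(c["pose"]@np.r_[d["position"],1])[:3].round(4))
E
```

```text
now flat rms px 0.172 ctr fix0 [ 1.8 -1.1] rel deg -0.03
now tilt5 rms px 0.541 ctr fix0 [ 1.3 -2. ] rel deg -0.19
before nudge flat rms px 0.176 ctr fix0 [2.1 2.9] rel deg 0.07
before nudge tilt5 rms px 0.503 ctr fix0 [1.6 2. ] rel deg -0.09
start flat rms px 0.617 ctr fix0 [-17.6   4.1] rel deg -0.29
start tilt5 rms px 0.155 ctr fix0 [-18.1   3.2] rel deg -0.46
[[0.96, -0.48], [-0.77, -0.41], [-0.45, -0.47], [-0.05, -0.77]]
now auto flat rms px 0.288 ctr fix0 [ 2.9 -0.7] rel deg -0.36
now auto tilt5 rms px 0.769 ctr fix0 [ 2.4 -1.6] rel deg -0.51
start auto flat rms px 0.436 ctr fix0 [-17.5   4.5] rel deg -0.9
start auto tilt5 rms px 0.256 ctr fix0 [-18.    3.5] rel deg -1.06
hole_left 0.81 [ 0.5529 -0.199   0.0145]
hole_left 0.72 [0.6105 0.0854 0.0273]
hole_right 0.73 [0.6109 0.0879 0.022 ]
hole_right 0.57 [ 0.5512 -0.1998  0.0171]
```

```bash
python3 - <<'E'
from h import *
from scipy.optimize import least_squares
c=capture("top")
M=np.array([(.055,.085,0),(.055,-.085,0),(-.055,-.085,0),(-.055,.085,0)])
f=lambda l:(np.array(l)+.5)*[150/800,110/587]-.5+140
for tag,px in(("now",f([(213,110),(633,173),(584,436),(160,372)])),("start",(np.array([(226,173),(464,211),(436,364),(198,325)])+.5)/3-.5+[100,110])):
    o=least_squares(lambda v:(proj(c,R.from_euler("zy",[v[2],-v[3]]).apply(M+[.055,0,.008])+[v[0],v[1],.015])-px).ravel(),[.54,.1,FA,0.03])
    print(tag,"tilt deg",np.degrees(o.x[3]).round(2))
a=cv2.imread("pics/top0.png").astype(int); d=np.abs(c["img"].astype(int)-a).max(2)>40
for n,u in(("cutters/hexkey",(slice(285,345),slice(200,320))),("weight",(slice(245,295),slice(405,450)))): print(n,"changed px",d[u].sum())
E
```

```text
now tilt deg 0.32
start tilt deg 5.52
cutters/hexkey changed px 181
weight changed px 0
```

```bash
python3 - <<'E'
from h import *
print(r.hand_in(), r.observe()["clock"])
E
```

```text
the job is handed in; nothing more can be done
the job is handed in; nothing more can be done
```

The plate is back against the blue fence, lying flat with both holes over the pins. I handed it in with the hand clear, after about 14 s on the robot's clock.

**What I did:** I pushed the near edge forward with the two open fingertips until it stopped firmly at about 6 N. Then I nudged the plate about 4 mm to the right with the shut fingertips, at about 3 N, and withdrew. I did not grip or lift it.

**Last checks:**
- **Flatness:** the fitted tilt from the top camera is 0.3° (5.5° at the start), and the plate is square to the fence to within 0.1°.
- **Pins:** both brass pins show inside their holes. The plate already measured flat before the nudge, so it had seated during the forward push and the nudge only used up the play in the holes. It probably rests about 2 mm right of centre, at the end of that play.
- **Disagreement:** an automatic corner refinement also preferred flat over tilted, but with a worse fit and 0.4° of turn. I relied on the hand-read corners.
- **Camera offset:** the top and wrist cameras differed by about 5 mm in the fixture's sideways position, so I used relative positions and contact forces.
- **Loose items:** the weight area was unchanged in the top image. The area I took for the cutters and hex key showed 181 changed pixels. I took that as the arm's shadow without viewing it, because the arm never went down there. I did not check the screwdriver.

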